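# Open the tile press with the unknown thread and draw out the tile

## Task

Take the finished clay tile out of the screw press: turn the cross bar to raise the pressing plate almost all the way up - nobody remembers whether this screw has a right-hand or a left-hand thread, so feel which way it gives and never force it - and then draw the tray out by its peg until the tile is wholly clear of the press. Leave the plate up and the tray lying flat between its rails, and do not disturb the knife, mug, glass, glue bottle, sponge or phone around it.

Things in the scene. Friction and masses are not known exactly. Their poses are not given: they have to be found in the camera images.
- press: Screw tile press on a dark wood baseboard, fixed. Origin: on the table, under the vertical screw axis; z up; y is the way the tray is drawn out. Baseboard x -110 to 110, y -85 to 330 mm, 15 mm thick. On it two metal guide rails along y (8 mm high, inner faces at x = -53 and 53) and a stop behind the tray. Two grey steel columns at x = -81 and 81, 25 by 60 mm; the press is open along y.
- housing (a point): Centre of the top face of the press's closed grey housing, on the screw axis, 190 mm above the table; axes as the press's. The housing is 190 mm (x) by 110 mm (y) by 45 mm high and rests on the columns.
- bar: Steel cross bar on the press screw: the handle. It turns about z, the screw axis; origin on that axis at table height. The bar lies along its own y axis, 18 mm thick, centre line 217 mm above the table, 27 above the housing top. At rest (screw home) its y axis is the press's y axis within 0.06 rad. It stays where it is left. More than 40 N on it damages the press.
- ball (a point): Centre of the black ball, 30 mm in diameter, on the bar's +y end, 85 mm from the screw axis; a like ball is on the other end. The screw may be right- or left-handed, unseen and differing each time: one way the bar stops dead within 0.12 rad of where it starts, the other way it turns up to 2.2 rad from rest, against a steady 0.2 N m (about 3 N at 65 mm from the axis).
- platen (a joint): Rise of the aluminium pressing plate in metres: 0 down on the tile, about 0.020 at the end of the screw. The screw lifts it whichever way it is cut, slowly at first: with the bar 1.0 rad from rest 0.005, at 1.5 rad 0.011, at 1.75 rad 0.0145, at 2.0 rad 0.018. The plate is 110 (x) by 105 (y) mm; when down, its rim reaches 5 mm below the tile's top and blocks the tray.
- tile (a point): Centre of the square clay tile (90 x 90 x 13 mm) fixed on the loose wooden tray; axes as the tray's, parallel to the press's. At the start on the screw axis, under the plate. The tray is a board 8 mm thick lying on the baseboard with 3 mm play to each rail: 100 by 110 mm under the tile, then a tongue 44 mm wide reaching 175 mm along +y from the tile's centre. In all 0.25 to 0.5 kg.
- peg (a point): Upright round wooden pull peg on the tray's tongue, 22 mm in diameter, 150 mm along +y from the tile's centre, outside the press. The point is on its axis, half-way up; the peg stands from 25 mm below it (the tray's top, 23 mm above the table) to 25 mm above it. Between the housing and the peg's near side there are 84 mm at the start.
- brush_mug: White mug with brushes, 72 mm wide, 190 mm tall, on the right. A bystander, not to be moved. Origin: centre of its underside.
- glue: Glue bottle, 54 mm wide, 130 mm tall, on the right. A bystander, not to be moved. Origin: centre of its underside.
- water: Glass, 72 mm wide, 85 mm tall, on the right. A bystander, not to be moved. Origin: centre of its underside.
- sponge: Yellow sponge block 70 by 110 by 35 mm, on the left. A bystander, not to be moved. Origin: centre of its underside.
- phone: Black phone 75 by 155 by 9 mm, on the left. A bystander, not to be moved. Origin: centre of its underside.
- knife: Modelling knife 150 mm long, 12 mm wide, 10 mm thick, lying along the far (+x) strip of the baseboard outside the guide rail. A bystander, not to be moved. Origin: on its underside, about the middle.

How it is judged:
On the way, in this order (a step that is already met when the one before it is completed fails the run):
1. the pressing plate is raised by at least 14 mm (value of joint platen above 0.014 m), for 0.2 s.
2. the tile is wholly clear of the press (its centre at least 105 mm from the screw axis along the rails) (y of tile in the frame of press above 0.105 m), for 0.2 s.
At the end, for the whole second after the job is handed in: The plate is still up by at least 14 mm and at rest; the tile's centre is 105 to 200 mm from the screw axis along the rails, within 12 mm of their middle, and the tray lies flat on the baseboard (tilt under 0.06 rad) (value of joint platen above 0.014 m and y of tile in the frame of press between 0.105 and 0.2 m and angle between tile's own z axis and vertical below 0.06 rad and not (x of tile in the frame of press above 0.012 m) and x of tile in the frame of press above -0.012 m and z of tile in the frame of press below 0.035 m and velocity of joint platen below 0.005 m/s); the robot touches nothing.
It fails at once if the bar is forced with more than 40 N (contact force between any of the fingers, the arm and bar above 40 N).
It fails at once if the knife, mug, glass, glue bottle, sponge or phone is moved by more than 30 mm (distance of any of brush_mug, glue, water, sponge, phone, knife from where it was at the start of the episode above 0.03 m).
It also fails if it takes over 61 s, if anything falls off the work surface, if the arm or the gripper's body presses on something with over 40 N, if the wrist force passes 120 N, or if a joint passes its speed limit or range.

## Robot

A 7-joint arm with a two-finger parallel gripper is mounted at the origin on the work surface. World frame = base frame: x ahead of the robot, y to its left, z up, the work surface at z = 0. Lengths are in m, angles in rad, forces in N, time in s.
With the tool pointing down it reaches from about 0.425 to 0.875 m from the base axis. Payload 4.7 kg.
Tool frame: the origin (TCP) lies midway between the tips of the shut fingers; the grasp point (between the pads) lies ctrl.grasp_offset behind it (ctrl.grasp_offset is the distance from the TCP to the grasp point, in m); z points along the fingers, y is the line along which they close (so a half turn about z gives the same grasp; the last joint's range is limited). The gripper opens to 87 mm and grips with 3 to 60 N. Pads are 19 mm wide; open, the fingers measure 117 mm over their backs; the gripper's body (75 mm by 190 mm) begins 51 mm behind the grasp point.
Start: joints at [-1.238, 0.321, -0.07, 1.45, 0.023, 1.371, -0.057], TCP at [0.204, 0.617, 0.223] pointing down, gripper open.
Joint ranges: [-2.86, 2.86], [-0.3, 2.09], [-1.38, 1.24], [0.06, 2.45], [-1.56, 4.7], [0.09, 2.05], [-2.69, 2.69]. Speed limits (rad/s): [2.57, 2.57, 3.14, 3.14, 3.14, 3.14, 3.14].

## Interface

Orientations are given as a rotation vector (axis times angle).
In Python, from bench import ctrl gives the robot as it stands. The module is installed in compiled form; this text tells all that it offers.
- The arm moves only by the tool jog_arm, never from a script. Its argument "moves" is one flat list of numbers, 7 for each row, row after row: the shift along the tool's x, y, z in units of 30 cm (1.0 is 30 cm), then the turn, a rotation vector about the tool's x, y, z in units of 60 degrees (1.0 is 60 degrees), then the gripper's target within -1 to 1 (fully open at 1, half-way at 0, shut at -1). In form: [x, y, z, wx, wy, wz, fingers, x, y, z, wx, wy, wz, fingers, ...]. A call has exactly 8 rows; each row is the pose to reach, as a shift and turn from the pose commanded when the call began, along the tool's axes at that moment; what a row does not reach only later rows make up. A row lasts 1/8 s, in which the tool goes at most 62.5 mm and 10.7 degrees, less where a joint would pass 70% of its speed; a pose out of reach is approached as far as the arm can. A call with a number of a shift or a turn outside -1 to 1 is refused whole. A call with a gripper value outside its range is refused whole. The fingers move at their own pace and stop on an object; "newtons" is the grip in N (left out, the last holds). Time passes only in rows, so rows that repeat a pose let the fingers close, or fill a call up. It gives the time, the measured TCP pose, the force, the opening and the grip force at its end, in the units of the state.
- ctrl.get_state(): the state, without advancing time (a new reading comes with each control period).
- ctrl.get_image(name): name is "scene" or "side" or "wrist"; returns a dict with "pixels" (400x640x3 uint8, red, green, blue), "fx", "fy", "cx", "cy" (pixels), "xyz" and "rotation" of the camera in the world; the wrist camera has in their place "tool_from_camera" (4x4, takes a point from camera to tool coordinates, whose origin is the TCP and whose axes are the flange's). Camera axes: x right, y up, looking along -z (the intrinsics and any distortion apply to the point x, -y, -z); pixel columns grow to the right and rows downward; lengths in m; the calibration is good to about 2 mm. The wrist camera is an equidistant fisheye: a pixel r from the principal point sees the ray r / f radians off the axis. A picture is of the moment at which its call begins: read the wrist's pose just before it. There is no depth.
- ctrl.close_job(): hands the job in; it is judged then, once.
The state is a dict: "time": time; "joint_positions": joint angles; "qd": joint speeds; "joint_torque": joint torques, N m; "position": TCP position; "tool_rot": TCP orientation; "ft_force": force on the tool from outside, world axes, zero at the start; "torque": the same for the moment, N m; "grip_width": opening from 0.0 (shut) to 1.0 (fully open); "grip_force": force on a finger pad.
Only numpy, scipy, OpenCV 4.12 (cv2) and the standard library are available. Lean on these libraries where they do the work, as an engineer would, in place of code of your own. Each camera call takes 0.05 s, during which the arm holds its last target. There are 200 camera calls.

## Working session

There is one attempt and no reset: what is moved stays moved. The work goes in short steps, Python scripts to look and compute and a tool call to move; the robot and the scene stay as the last step left them, time stands still between calls to the robot, and variables do not carry over. Pictures are saved under pics/ and viewed, at most 10 in all, crops included, and the job is handed in when it is done.

Besides the shell and the picture viewer there is one more tool, called after "Call:" as name(argument=value, ...) on one line, values as JSON. jog_arm: Moves the arm, as the interface text tells. Its arguments: {"type":"object","properties":{"moves":{"type":"array"},"newtons":{"type":"number"}},"required":["moves"]}

```bash
mkdir -p pics
python3 - <<'E'
from bench import ctrl
import cv2
s=ctrl.get_state();print(s, ctrl.grasp_offset)
for n in("scene","side"):
    im=ctrl.get_image(n);cv2.imwrite(f"pics/{n}0.png",im["pixels"][:,:,::-1]);print(n,{k:v for k,v in im.items() if k!="pixels"})
E
```

```text
{'time': 0.0, 'joint_positions': array([-1.23793928,  0.32181941, -0.07009494,  1.4516825 ,  0.02260194,
        1.3707637 , -0.05690163]), 'qd': array([-0.00130461, -0.00054633,  0.00196445,  0.00020061,  0.00075244,
       -0.00105537,  0.00148963]), 'joint_torque': array([-5.91866155e-04, -4.91303337e+01, -4.03946433e-01, -3.12530279e+01,
       -6.37592515e-02,  4.38487914e-02,  1.87615096e-04]), 'position': array([0.20357171, 0.61672431, 0.22146014]), 'tool_rot': array([-4.98491929e-01, -3.10158309e+00,  2.94446822e-03]), 'ft_force': array([0.08808767, 0.01696419, 0.74243902]), 'torque': array([-0.03110739,  0.02216768, -0.03499197]), 'grip_force': 0.0, 'grip_width': 0.9998723182152947} 0.0187
scene {'fx': 390.42853974283656, 'fy': 390.42853974283656, 'cx': 322.7738943549012, 'cy': 200.64485783058265, 'xyz': array([ 1.03143541, -0.7103312 ,  0.71416058]), 'rotation': array([0.97240497, 0.3263954 , 0.591086  ])}
side {'fx': 475.9292206523736, 'fy': 475.9292206523736, 'cx': 326.98096092309896, 'cy': 203.80399061695732, 'xyz': array([ 1.07561536, -1.05371559,  1.18636631]), 'rotation': array([0.84024338, 0.21193176, 0.50890024])}
```

View pics/scene0.png

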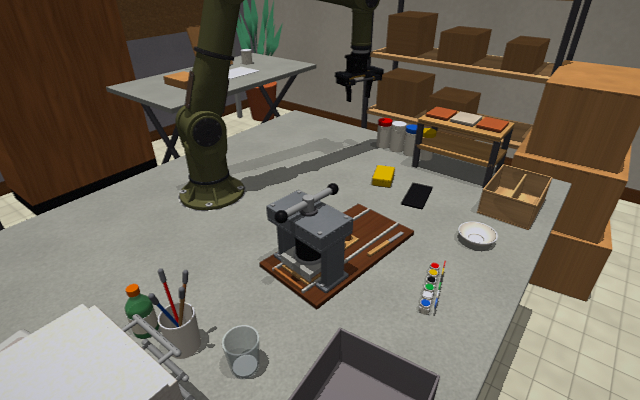

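View pics/side0.png

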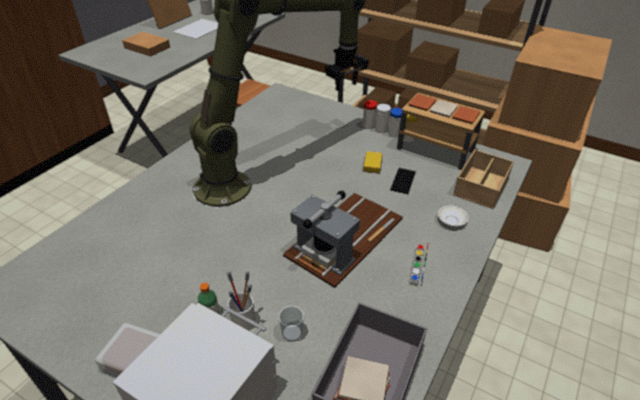

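The scene view shows the press centred at about (310,240), with its balls near (334,189) and (281,215). Baseboard corners are near (318,304), (261,264), (413,233) and (363,205), so the tray leaves toward upper right. In the side view the balls are near (341,196) and (309,224).

```bash
cat > h.py <<'E'
import numpy as np,cv2
from bench import ctrl
from scipy.spatial.transform import Rotation as R
def ray(im,u,v):
    d=np.array([(u-im["cx"])/im["fx"],-(v-im["cy"])/im["fy"],-1.])
    return im["xyz"],R.from_rotvec(im["rotation"]).apply(d)
def onz(im,u,v,z):
    o,d=ray(im,u,v);return o+d*(z-o[2])/d[2]
def proj(im,p):
    c=R.from_rotvec(im["rotation"]).inv().apply(np.array(p)-im["xyz"])
    return im["cx"]-im["fx"]*c[0]/c[2],im["cy"]+im["fy"]*c[1]/c[2]
E
python3 - <<'E'
from h import *
a=ctrl.get_image("scene");b=ctrl.get_image("side")
for n,im,pts in(("scene",a,[(318,304),(261,264),(413,233),(363,205)]),("side",b,[])):
    for p in pts: print(n,p,onz(im,*p,.015 if p!=(318,304) else .0).round(3))
for n,im,bl in(("scene",a,[(334,189),(281,215)]),("side",b,[(341,196),(309,224)])):
    px=im["pixels"]; m=(px.max(2)<45).astype(np.uint8)
    for u,v in bl:
        k=m[v-10:v+11,u-10:u+11];ys,xs=np.nonzero(k)
        c=(xs.mean()+u-10,ys.mean()+v-10);print(n,len(xs),np.round(c,1),onz(im,*c,.217).round(3))
pa=cv2.resize(a["pixels"][170:310,245:425],None,fx=4,fy=4,interpolation=2)[:,:,::-1]
cv2.imwrite("pics/cropa.png",pa)
E
```

```text
scene (318, 304) [ 0.621 -0.186  0.   ]
scene (261, 264) [ 0.421 -0.177  0.015]
scene (413, 233) [0.684 0.194 0.015]
scene (363, 205) [0.483 0.234 0.015]
scene 72 [333.2 188.5] [ 0.541 -0.019  0.217]
scene 159 [281.  217.2] [ 0.522 -0.192  0.217]
side 25 [341.9 194.1] [ 0.538 -0.017  0.217]
side 204 [307.1 227.7] [ 0.526 -0.205  0.217]
```

View pics/cropa.png

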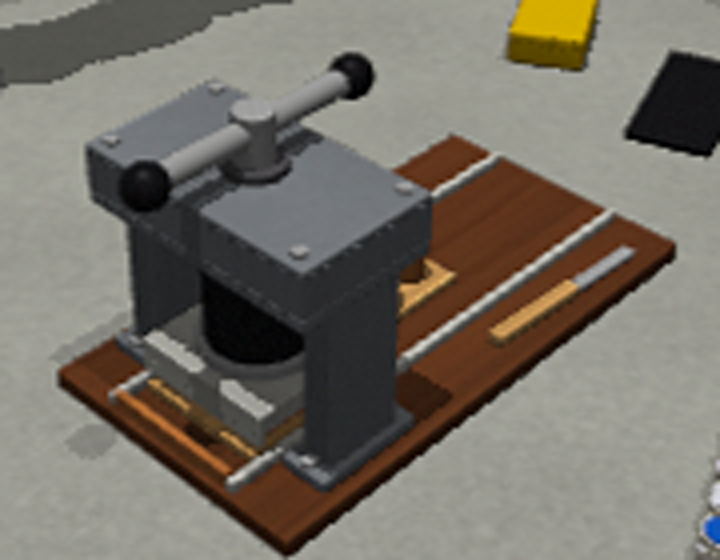

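The crop sharpens these to balls (333,189) and (281,216.5), with clear baseboard and housing corners. The knife lies outside the far rail, and the peg is just behind the housing at about (348,237).

Run:
```python
from h import *
from scipy.optimize import least_squares
im=ctrl.get_image("scene")
c=lambda x,y:(245+x/4,170+y/4)
L=[((60,377),(-110,-85,15)),((288,545),(110,-85,15)),((673,245),(110,330,15)),((452,135),(-110,330,15)),((88,150),(-95,-55,190)),((213,82),(-95,55,190)),((430,198),(95,55,190)),((303,272),(95,-55,190))]
W=np.array([onz(im,*c(*p),q[2]/1000)[:2] for p,q in L]);Q=np.array([q[:2] for _,q in L])/1000
T=lambda v,q:np.c_[np.cos(v[2])*q[:,0]-np.sin(v[2])*q[:,1]+v[0],np.sin(v[2])*q[:,0]+np.cos(v[2])*q[:,1]+v[1]]
r=least_squares(lambda v:(T(v,Q)-W).ravel(),[.53,-.1,-.1],loss="soft_l1",f_scale=.004)
print(r.x.round(4));print((r.fun.reshape(-1,2)*1000).round(1))
b=[onz(im,333,189,.217)[:2],onz(im,281,216.5,.217)[:2]]
d=b[0]-b[1];print("bar mid",np.mean(b,0),"len",np.hypot(*d),"yaw",np.arctan2(-d[0],d[1]))
s=ctrl.get_state();print(R.from_rotvec(s["tool_rot"]).as_matrix().round(3))
px=T(r.x,np.array([[0,.15],[0,0]]));print("peg",px[0]);print(proj(im,[*px[0],.048]))
for n,u,v in(("mug",180,350),("glass",243,370),("glue",142,330)):print(n,onz(im,u,v,0).round(2))
```

```text
[ 0.5346 -0.1098 -0.1186]
[[-4.5 -1.4]
 [ 2.2 -2.9]
 [ 2.4  2.9]
 [-1.6  0. ]
 [-5.1  0.6]
 [-0.4  1.1]
 [ 1.1  3.7]
 [ 4.5 -4.6]]
bar mid [ 0.53116849 -0.10561449] len 0.17058663967274826 yaw -0.1283054311000194
[[-0.95   0.313 -0.   ]
 [ 0.313  0.95  -0.001]
 [-0.    -0.001 -1.   ]]
peg [0.55233378 0.0391311 ]
(np.float64(347.5467626969687), np.float64(232.9859683636755))
mug [ 0.46 -0.47  0.  ]
glass [ 0.61 -0.42  0.  ]
glue [ 0.35 -0.49  0.  ]
```

Call:
jog_arm(moves=[-0.12, -0.12, -0.1, 0, 0, 0.08, 1, -0.25, -0.25, -0.2, 0, 0, 0.17, 1, -0.38, -0.38, -0.3, 0, 0, 0.25, 1, -0.5, -0.5, -0.37, 0, 0, 0.33, 1, -0.63, -0.63, -0.37, 0, 0, 0.42, 1, -0.75, -0.75, -0.37, 0, 0, 0.5, 1, -0.88, -0.88, -0.37, 0, 0, 0.6, 1, -1, -1, -0.37, 0, 0, 0.7, 1])

```text
time: 1.25
position: [0.3953, 0.2363, 0.3337]
tool_rot: [1.582, 2.714, 0.001]
ft_force: [-0.1, 0.1, -0.2]
grip_width: 1.002
grip_force: 0.0
```

```bash
cat >> h.py <<'E'
def to(p,yaw,ref=None):
    "shift and turn (units of moves) from the present pose to TCP p with the tool's y axis at angle yaw, tool down"
    s=ctrl.get_state();r=R.from_rotvec(s["tool_rot"])
    y=np.array([np.cos(yaw),np.sin(yaw),0]);z=np.array([0,0,-1.]);t=R.from_matrix(np.c_[np.cross(y,z),y,z])
    print("t %.2f"%s["time"],s["position"].round(4),"shift",(r.inv().apply(np.array(p)-s["position"])/.3).round(3),"turn",((r.inv()*t).as_rotvec()/(np.pi/3)).round(3),"j",s["joint_positions"].round(2))
E
python3 -c "
from h import *
to([.538,-.054,.33],-.128)"
```

```text
t 1.25 [0.3953 0.2363 0.3337] shift [-1.077 -0.063  0.012] turn [ 0.001 -0.     0.614] j [-0.88 -0.13  0.25  1.72  0.03  1.55 -0.11]
```

Call:
jog_arm(moves=[-0.15, -0.01, 0, 0, 0, 0.1, 1, -0.3, -0.02, 0, 0, 0, 0.2, 1, -0.45, -0.03, 0, 0, 0, 0.3, 1, -0.6, -0.04, 0, 0, 0, 0.4, 1, -0.75, -0.05, 0, 0, 0, 0.5, 1, -0.9, -0.06, 0, 0, 0, 0.614, 1, -1, -0.06, 0, 0, 0, 0.614, 1, -1, -0.06, 0, 0, 0, 0.614, 1])

```text
time: 2.25
position: [0.5281, -0.0338, 0.3334]
tool_rot: [2.359, 2.073, -0.001]
ft_force: [0.8, 0.6, -0.8]
grip_width: 0.996
grip_force: 0.0
```

```bash
python3 -c "
from h import *
to([.538,-.054,.203],-.128)
im=ctrl.get_image('wrist');cv2.imwrite('pics/w1.png',im['pixels'][:,:,::-1]);print({k:v for k,v in im.items() if k!='pixels'})"
```

```text
t 2.25 [ 0.5281 -0.0338  0.3334] shift [-0.062  0.042  0.435] turn [ 0.     0.001 -0.001] j [-0.57  0.02  0.6   1.59 -0.01  1.54 -0.1 ]
{'fx': 309.70691628693146, 'fy': 309.70691628693146, 'cx': 315.88808053912055, 'cy': 202.35854711198044, 'tool_from_camera': array([[-7.90126616e-04,  9.65101277e-01,  2.61875734e-01,
         7.19313357e-02],
       [ 9.99999653e-01,  8.32107390e-04, -4.94187189e-05,
         5.55448233e-04],
       [-2.65602802e-04,  2.61875604e-01, -9.65101600e-01,
        -1.63695564e-01],
       [ 0.00000000e+00,  0.00000000e+00,  0.00000000e+00,
         1.00000000e+00]])}
```

View pics/w1.png

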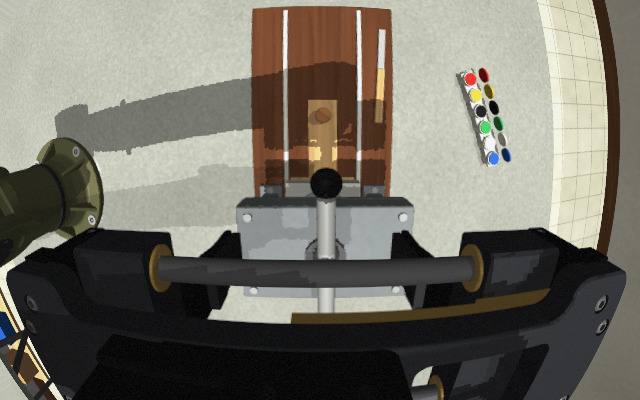

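The wrist view shows the ball at (326,184), the bar running straight down, the peg top at (320,115) and the tongue at columns 307-337. I'll localise these.

```bash
cat >> h.py <<'E'
def wonz(im,s,u,v,z):
    a=np.array([u-im["cx"],v-im["cy"]]);r=np.hypot(*a);th=r/im["fx"];n=a/r*np.sin(th)
    d=np.array([n[0],-n[1],-np.cos(th)]);M=im["tool_from_camera"];Rw=R.from_rotvec(s["tool_rot"])
    o=s["position"]+Rw.apply(M[:3,3]);d=Rw.apply(M[:3,:3]@d);return o+d*(z-o[2])/d[2]
E
python3 - <<'E'
from h import *
s=ctrl.get_state();im=ctrl.get_image("wrist")
px=im["pixels"][160:210,300:350];m=px.max(2)<40;ys,xs=np.nonzero(m);b=(xs.mean()+300,ys.mean()+160)
print(b,m.sum())
for n,u,v,z in(("ball",*b,.217),("bar low",326,230,.217),("peg top",321,115,.073),("tongueL end",308,100,.023),("tongueR end",337,100,.023),("railL",287,12,.023),("railR",358.5,12,.023),("railL2",286,180,.023),("railR2",360,180,.023)):print(n,wonz(im,s,u,v,z).round(4))
E
```

```text
(np.float64(326.77127659574467), np.float64(185.71010638297872)) 752
ball [ 0.5397 -0.0212  0.217 ]
bar low [ 0.5339 -0.0644  0.217 ]
peg top [0.545  0.0459 0.073 ]
tongueL end [0.5294 0.072  0.023 ]
tongueR end [0.5728 0.0667 0.023 ]
railL [0.5153 0.2176 0.023 ]
railR [0.6244 0.2047 0.023 ]
railL2 [ 0.4792 -0.0462  0.023 ]
railR2 [ 0.5942 -0.0607  0.023 ]
```

Call:
jog_arm(moves=[-0.062, 0.033, 0.05, 0, 0, 0, 1, -0.062, 0.033, 0.15, 0, 0, 0, 1, -0.062, 0.033, 0.25, 0, 0, 0, 1, -0.062, 0.033, 0.33, 0, 0, 0, 1, -0.062, 0.033, 0.38, 0, 0, 0, 1, -0.062, 0.033, 0.42, 0, 0, 0, 1, -0.062, 0.033, 0.435, 0, 0, 0, 1, -0.062, 0.033, 0.435, 0, 0, 0, 1], newtons=6)

```text
time: 3.35
position: [0.5355, -0.0506, 0.2033]
tool_rot: [2.355, 2.08, 0.001]
ft_force: [0.5, 0.2, 0.6]
grip_width: 1.002
grip_force: 0.0
```

```bash
python3 -c "
from h import *
to([.5355,-.0534,.203],-.125)
im=ctrl.get_image('wrist');cv2.imwrite('pics/w2.png',im['pixels'][100:,:,::-1])"
```

```text
t 3.35 [ 0.5355 -0.0506  0.2033] shift [-0.009  0.001  0.001] turn [ 0.    -0.     0.001] j [-0.54  0.1   0.62  1.78 -0.06  1.29 -0.02]
```

View pics/w2.png

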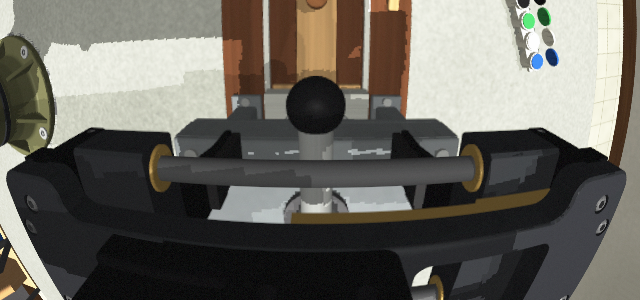

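The wrist crop shows the bar centred between the fingers (column 316), with the pads between ball and hub. Closing gently.

Call:
jog_arm(moves=[0, 0, 0, 0, 0, 0, -1, 0, 0, 0, 0, 0, 0, -1, 0, 0, 0, 0, 0, 0, -1, 0, 0, 0, 0, 0, 0, -1, 0, 0, 0, 0, 0, 0, -1, 0, 0, 0, 0, 0, 0, -1, 0, 0, 0, 0, 0, 0, -1, 0, 0, 0, 0, 0, 0, -1], newtons=10)

```text
time: 4.4
position: [0.5354, -0.0507, 0.2031]
tool_rot: [2.355, 2.08, 0.0]
ft_force: [1.2, 0.0, 0.0]
grip_width: 0.2
grip_force: 10.0
```

```bash
cat >> h.py <<'E'
A=np.array([.529,-.105])
def arc(dth,n=8):
    "n rows turning the tool with the bar by dth about the screw axis"
    s=ctrl.get_state();r=R.from_rotvec(s["tool_rot"]);rel=s["position"][:2]-A
    print("t %.2f"%s["time"],"r %.4f ang %.3f"%(np.hypot(*rel),np.arctan2(-rel[0],rel[1])),"z %.4f"%s["position"][2],"F",s["ft_force"].round(1),"M",s["torque"].round(2),"g %.1f"%s["grip_force"],"tool yaw %.3f"%np.arctan2(*r.as_matrix()[[1,0],1]),"j7 %.2f"%s["joint_positions"][6])
    for k in range(1,n+1):
        q=R.from_rotvec([0,0,dth*k/n]);d=q.apply([*rel,0])-[*rel,0]
        print((r.inv().apply(d)[:2]/.3).round(3),((r.inv()*q*r).as_rotvec()[2]/(np.pi/3)).round(3))
E
python3 -c "
from h import *
arc(.05)
arc(-.05)"
```

```text
t 4.40 r 0.0546 ang -0.117 z 0.2031 F [1.2 0.  0. ] M [-0.12  0.05  0.03] g 10.0 tool yaw -0.124 j7 -0.02
[-0.    -0.001] -0.006
[-0.    -0.002] -0.012
[-0.    -0.003] -0.018
[-0.    -0.005] -0.024
[-0.    -0.006] -0.03
[-0.    -0.007] -0.036
[-0.    -0.008] -0.042
[-0.    -0.009] -0.048
t 4.40 r 0.0546 ang -0.117 z 0.2031 F [1.2 0.  0. ] M [-0.12  0.05  0.03] g 10.0 tool yaw -0.124 j7 -0.02
[0.    0.001] 0.006
[0.    0.002] 0.012
[-0.     0.003] 0.018
[-0.     0.005] 0.024
[-0.     0.006] 0.03
[-0.     0.007] 0.036
[-0.     0.008] 0.042
[-0.     0.009] 0.048
```

Call:
jog_arm(moves=[0, -0.001, 0, 0, 0, -0.006, -1, 0, -0.002, 0, 0, 0, -0.012, -1, 0, -0.003, 0, 0, 0, -0.018, -1, 0, -0.004, 0, 0, 0, -0.022, -1, 0, -0.005, 0, 0, 0, -0.027, -1, 0, -0.006, 0, 0, 0, -0.032, -1, 0, -0.007, 0, 0, 0, -0.038, -1, 0, -0.007, 0, 0, 0, -0.038, -1])

```text
time: 5.4
position: [0.5333, -0.0505, 0.2031]
tool_rot: [2.313, 2.126, 0.0]
ft_force: [3.9, 0.4, -2.3]
grip_width: 0.205
grip_force: 10.0
```

```bash
python3 -c "
from h import *
arc(.05,1)"
```

```text
t 5.40 r 0.0546 ang -0.079 z 0.2031 F [ 3.9  0.4 -2.3] M [-0.2  -0.67  0.  ] g 10.0 tool yaw -0.084 j7 0.01
[-0.    -0.009] -0.048
```

Call:
jog_arm(moves=[0, -0.001, 0, 0, 0, -0.006, -1, 0, -0.002, 0, 0, 0, -0.012, -1, 0, -0.003, 0, 0, 0, -0.018, -1, 0, -0.004, 0, 0, 0, -0.022, -1, 0, -0.005, 0, 0, 0, -0.027, -1, 0, -0.006, 0, 0, 0, -0.032, -1, 0, -0.008, 0, 0, 0, -0.042, -1, 0, -0.009, 0, 0, 0, -0.048, -1])

```text
time: 6.4
position: [0.5319, -0.0505, 0.2031]
tool_rot: [2.257, 2.181, 0.003]
ft_force: [8.1, -0.4, -6.0]
grip_width: 0.204
grip_force: 10.1
```

```bash
python3 -c "
from h import *
arc(.05,1)"
```

```text
t 6.40 r 0.0545 ang -0.053 z 0.2031 F [ 8.1 -0.4 -6. ] M [-0.44 -1.76 -0.17] g 10.1 tool yaw -0.034 j7 0.06
[-0.    -0.009] -0.048
```

Force doubled and the bar lagged, so this looks like the stop. I'll back off and go the other way by about 0.1 rad.

Call:
jog_arm(moves=[0, 0.005, 0, 0, 0, 0.024, -1, 0, 0.01, 0, 0, 0, 0.055, -1, 0, 0.014, 0, 0, 0, 0.08, -1, 0, 0.018, 0, 0, 0, 0.1, -1, 0, 0.022, 0, 0, 0, 0.12, -1, 0, 0.026, 0, 0, 0, 0.14, -1, 0, 0.03, 0, 0, 0, 0.16, -1, 0, 0.034, 0, 0, 0, 0.18, -1])

```text
time: 7.4
position: [0.5404, -0.0516, 0.2031]
tool_rot: [2.456, 1.958, -0.002]
ft_force: [-3.1, -4.4, 1.2]
grip_width: 0.203
grip_force: 10.1
```

```bash
python3 -c "
from h import *
arc(-.15,1)"
```

```text
t 7.40 r 0.0546 ang -0.211 z 0.2031 F [-3.1 -4.4  1.2] M [-1.19  0.57  0.22] g 10.1 tool yaw -0.225 j7 -0.12
[-0.002  0.027] 0.143
```

Call:
jog_arm(moves=[0, 0.005, 0, 0, 0, 0.027, -1, 0, 0.01, 0, 0, 0, 0.055, -1, 0, 0.016, 0, 0, 0, 0.085, -1, -0.001, 0.022, 0, 0, 0, 0.115, -1, -0.002, 0.027, 0, 0, 0, 0.143, -1, -0.003, 0.033, 0, 0, 0, 0.175, -1, -0.003, 0.036, 0, 0, 0, 0.19, -1, -0.003, 0.036, 0, 0, 0, 0.19, -1])

```text
time: 8.4
position: [0.5508, -0.0549, 0.2031]
tool_rot: [2.638, 1.705, -0.002]
ft_force: [-2.7, -4.7, 1.9]
grip_width: 0.2
grip_force: 10.1
```

```bash
python3 -c "
from h import *
arc(-.4)"
```

```text
t 8.40 r 0.0547 ang -0.410 z 0.2031 F [-2.7 -4.7  1.9] M [-1.15  0.62  0.15] g 10.1 tool yaw -0.423 j7 -0.29
[-0.     0.009] 0.048
[-0.001  0.018] 0.095
[-0.002  0.027] 0.143
[-0.003  0.036] 0.191
[-0.005  0.045] 0.239
[-0.007  0.054] 0.286
[-0.01   0.063] 0.334
[-0.013  0.071] 0.382
```

It gives freely this way. Continuing.

Call:
jog_arm(moves=[0, 0.009, 0, 0, 0, 0.048, -1, -0.001, 0.018, 0, 0, 0, 0.095, -1, -0.002, 0.027, 0, 0, 0, 0.143, -1, -0.003, 0.036, 0, 0, 0, 0.191, -1, -0.005, 0.045, 0, 0, 0, 0.239, -1, -0.007, 0.054, 0, 0, 0, 0.286, -1, -0.01, 0.063, 0, 0, 0, 0.334, -1, -0.013, 0.071, 0, 0, 0, 0.382, -1])

```text
time: 9.4
position: [0.5682, -0.0666, 0.203]
tool_rot: [-2.925, -1.146, 0.003]
ft_force: [-3.8, -3.8, 1.9]
grip_width: 0.203
grip_force: 10.2
```

```bash
python3 -c "
from h import *
arc(-.5)"
```

```text
t 9.40 r 0.0549 ang -0.796 z 0.2030 F [-3.8 -3.8  1.9] M [-0.93  0.96  0.26] g 10.2 tool yaw -0.824 j7 -0.64
[-0.     0.011] 0.06
[-0.001  0.023] 0.119
[-0.002  0.034] 0.179
[-0.004  0.045] 0.239
[-0.007  0.056] 0.298
[-0.011  0.067] 0.358
[-0.015  0.078] 0.418
[-0.02   0.088] 0.477
```

Call:
jog_arm(moves=[0, 0.011, 0, 0, 0, 0.06, -1, -0.001, 0.023, 0, 0, 0, 0.119, -1, -0.002, 0.034, 0, 0, 0, 0.179, -1, -0.004, 0.045, 0, 0, 0, 0.239, -1, -0.007, 0.056, 0, 0, 0, 0.298, -1, -0.011, 0.067, 0, 0, 0, 0.358, -1, -0.015, 0.078, 0, 0, 0, 0.418, -1, -0.02, 0.088, 0, 0, 0, 0.477, -1])

```text
time: 10.4
position: [0.5819, -0.0889, 0.203]
tool_rot: [-3.116, -0.388, 0.003]
ft_force: [-3.6, -1.7, 3.0]
grip_width: 0.207
grip_force: 10.4
```

```bash
python3 -c "
from h import *
arc(-.5)"
```

```text
t 10.40 r 0.0553 ang -1.274 z 0.2030 F [-3.6 -1.7  3. ] M [-0.44  1.05  0.24] g 10.4 tool yaw -1.323 j7 -1.07
[0.    0.012] 0.06
[-0.     0.023] 0.119
[-0.002  0.034] 0.179
[-0.004  0.046] 0.239
[-0.006  0.057] 0.298
[-0.01   0.068] 0.358
[-0.014  0.079] 0.418
[-0.018  0.089] 0.477
```

Call:
jog_arm(moves=[0, 0.012, 0, 0, 0, 0.06, -1, 0, 0.023, 0, 0, 0, 0.119, -1, -0.002, 0.034, 0, 0, 0, 0.179, -1, -0.004, 0.046, 0, 0, 0, 0.239, -1, -0.006, 0.057, 0, 0, 0, 0.298, -1, -0.01, 0.068, 0, 0, 0, 0.358, -1, -0.014, 0.079, 0, 0, 0, 0.418, -1, -0.018, 0.089, 0, 0, 0, 0.477, -1])

```text
time: 11.4
position: [0.5838, -0.1151, 0.203]
tool_rot: [-3.115, 0.393, 0.002]
ft_force: [-3.7, 0.3, 2.5]
grip_width: 0.211
grip_force: 10.5
```

```bash
python3 -c "
from h import *
arc(-.3)"
```

```text
t 11.40 r 0.0557 ang -1.753 z 0.2030 F [-3.7  0.3  2.5] M [0.02 0.88 0.31] g 10.5 tool yaw -1.822 j7 -1.49
[0.    0.007] 0.036
[0.    0.014] 0.072
[0.    0.021] 0.107
[-0.     0.028] 0.143
[-0.001  0.035] 0.179
[-0.002  0.042] 0.215
[-0.003  0.049] 0.251
[-0.004  0.055] 0.286
```

Call:
jog_arm(moves=[0, 0.007, 0, 0, 0, 0.036, -1, 0, 0.014, 0, 0, 0, 0.072, -1, 0, 0.021, 0, 0, 0, 0.107, -1, 0, 0.028, 0, 0, 0, 0.143, -1, -0.001, 0.035, 0, 0, 0, 0.179, -1, -0.002, 0.042, 0, 0, 0, 0.215, -1, -0.003, 0.049, 0, 0, 0, 0.251, -1, -0.003, 0.052, 0, 0, 0, 0.27, -1])

```text
time: 12.4
position: [0.5787, -0.1308, 0.203]
tool_rot: [-3.029, 0.828, 0.002]
ft_force: [-5.4, 3.7, 4.9]
grip_width: 0.211
grip_force: 10.2
```

Run:
```python
from h import *
arc(-.1,1)
im=ctrl.get_image('scene')
cv2.imwrite("pics/c2.png",cv2.resize(im["pixels"][150:310,245:425],None,fx=3.5,fy=3.5,interpolation=2)[:,:,::-1])
```

```text
t 12.40 r 0.0560 ang -2.050 z 0.2030 F [-5.4  3.7  4.9] M [0.76 1.28 0.22] g 10.2 tool yaw -2.105 j7 -1.73
[0.    0.019] 0.095
```

View pics/c2.png

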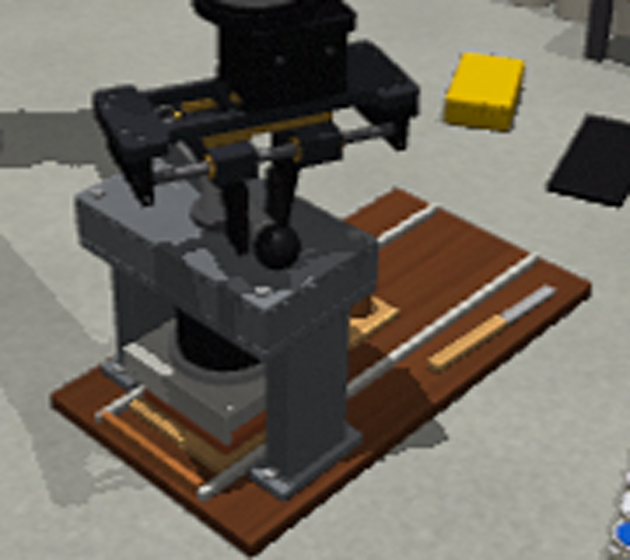

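The crop shows the plate clearly raised, with the ball at crop (278,246), i.e. scene (324.4,220.3). I'll check the angle, then release and rise.

Run:
```python
from h import *
im=ctrl.get_image('scene')
p=onz(im,324.4,220.3,.217);d=p[:2]-[.5312,-.1056];print(p,np.hypot(*d),np.arctan2(-d[0],d[1]))
```

```text
[ 0.60689512 -0.14325289  0.217     ] 0.0845428355758171 -2.0323844312365376
```

Call:
jog_arm(moves=[0, 0, 0, 0, 0, 0, 1, 0, 0, 0, 0, 0, 0, 1, 0, 0, 0, 0, 0, 0, 1, 0, 0, 0, 0, 0, 0, 1, 0, 0, -0.05, 0, 0, 0, 1, 0, 0, -0.15, 0, 0, 0, 1, 0, 0, -0.28, 0, 0, 0, 1, 0, 0, -0.36, 0, 0, 0, 1])

```text
time: 13.5
position: [0.5798, -0.1322, 0.3143]
tool_rot: [-3.03, 0.827, -0.005]
ft_force: [-0.2, 0.1, -0.4]
grip_width: 0.98
grip_force: 0.0
```

Run:
```python
from h import *
# peg: 150 mm along yaw -.125
to([.547,.0445,.3],-.125)
```

```text
t 13.50 [ 0.5798 -0.1322  0.3143] shift [-0.394 -0.452  0.047] turn [ 0.002 -0.003 -1.889] j [-0.59  0.23  0.94  1.48 -0.19  1.52 -1.77]
```

Call:
jog_arm(moves=[-0.05, -0.06, 0, 0, 0, -0.13, 1, -0.1, -0.12, 0, 0, 0, -0.27, 1, -0.15, -0.18, 0, 0, 0, -0.4, 1, -0.2, -0.24, 0, 0, 0, -0.53, 1, -0.25, -0.3, 0, 0, 0, -0.67, 1, -0.3, -0.36, 0, 0, 0, -0.8, 1, -0.35, -0.41, 0, 0, 0, -0.93, 1, -0.394, -0.452, 0, 0, 0, -1, 1])

```text
time: 14.5
position: [0.5462, 0.0458, 0.3121]
tool_rot: [-3.037, -0.803, -0.002]
ft_force: [0.1, -0.6, 0.1]
grip_width: 0.999
grip_force: 0.0
```

```bash
python3 -c "
from h import *
to([.547,.0445,.25],-.125)"
```

```text
t 14.50 [0.5462 0.0458 0.3121] shift [-0.     0.005  0.207] turn [ 0.001 -0.001 -0.887] j [-0.8   0.07  0.71  1.59 -0.05  1.5  -1.14]
```

Call:
jog_arm(moves=[0, 0.005, 0, 0, 0, -0.15, 1, 0, 0.005, 0, 0, 0, -0.3, 1, 0, 0.005, 0, 0, 0, -0.45, 1, 0, 0.005, 0.05, 0, 0, -0.6, 1, 0, 0.005, 0.1, 0, 0, -0.75, 1, 0, 0.005, 0.15, 0, 0, -0.887, 1, 0, 0.005, 0.2, 0, 0, -0.887, 1, 0, 0.005, 0.2, 0, 0, -0.887, 1])

```text
time: 15.5
position: [0.5462, 0.0438, 0.2502]
tool_rot: [-2.36, -2.072, 0.003]
ft_force: [-0.5, 1.0, 1.1]
grip_width: 1.002
grip_force: 0.0
```

Run:
```python
from h import *
to([.547,.0445,.036],-.125)
s=ctrl.get_state();im=ctrl.get_image('wrist');cv2.imwrite('pics/w3.png',im['pixels'][:,:,::-1])
```

```text
t 15.50 [0.5462 0.0438 0.2502] shift [0.003 0.003 0.714] turn [-0.002  0.001 -0.005] j [-0.75  0.1   0.67  1.69 -0.06  1.38 -0.2 ]
```

View pics/w3.png

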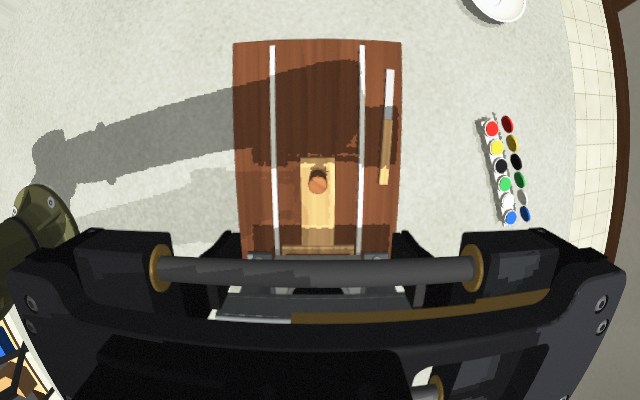

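Peg top is at about (318,184), centred between the fingers' columns.

Run:
```python
from h import *
s=ctrl.get_state();im=ctrl.get_image('wrist')
p=wonz(im,s,318,184,.073);print(p)
for u,v in((273,50),(361,50),(276,200),(364.5,200),(301,158),(335,158)):print(wonz(im,s,u,v,.023).round(4))
to([p[0],p[1],.036],-.125)
```

```text
[0.54967679 0.04399771 0.073     ]
[0.5151 0.2129 0.023 ]
[0.6246 0.1987 0.023 ]
[0.4912 0.0196 0.023 ]
[0.6067 0.0045 0.023 ]
[0.5316 0.07   0.023 ]
[0.5744 0.0644 0.023 ]
t 15.60 [0.5471 0.0438 0.2515] shift [0.002 0.008 0.718] turn [ 0.001 -0.    -0.004] j [-0.75  0.1   0.67  1.68 -0.06  1.38 -0.2 ]
```

Call:
jog_arm(moves=[0.002, 0.006, 0.12, 0, 0, 0, 1, 0.002, 0.006, 0.25, 0, 0, 0, 1, 0.002, 0.006, 0.38, 0, 0, 0, 1, 0.002, 0.006, 0.5, 0, 0, 0, 1, 0.002, 0.006, 0.6, 0, 0, 0, 1, 0.002, 0.006, 0.67, 0, 0, 0, 1, 0.002, 0.006, 0.71, 0, 0, 0, 1, 0.002, 0.006, 0.71, 0, 0, 0, 1])

```text
time: 16.6
position: [0.5488, 0.0442, 0.038]
tool_rot: [-2.358, -2.075, 0.001]
ft_force: [-0.3, 1.2, 0.7]
grip_width: 0.993
grip_force: 0.0
```

Call:
jog_arm(moves=[0, 0, 0, 0, 0, 0, -1, 0, 0, 0, 0, 0, 0, -1, 0, 0, 0, 0, 0, 0, -1, 0, 0, 0, 0, 0, 0, -1, 0, 0, 0, 0, 0, 0, -1, 0, 0, 0, 0, 0, 0, -1, 0, 0, 0, 0, 0, 0, -1, 0, 0, 0, 0, 0, 0, -1], newtons=15)

```text
time: 17.6
position: [0.5485, 0.0442, 0.038]
tool_rot: [-2.358, -2.076, 0.0]
ft_force: [0.3, -0.1, -0.6]
grip_width: 0.246
grip_force: 15.0
```

Run:
```python
from h import *
s=ctrl.get_state();p=s["position"];to([p[0]+.145*np.sin(.12),p[1]+.145*np.cos(.12),p[2]],-.12)
```

```text
t 17.60 [0.5485 0.0442 0.038 ] shift [ 0.483 -0.003  0.   ] turn [-0.    -0.    -0.007] j [-0.68  0.32  0.63  1.92 -0.23  0.97 -0.07]
```

Opening of 21 mm matches the 22 mm peg. Pulling 36 mm first.

Call:
jog_arm(moves=[0.01, 0, 0, 0, 0, 0, -1, 0.025, 0, 0, 0, 0, 0, -1, 0.04, 0, 0, 0, 0, 0, -1, 0.055, 0, 0, 0, 0, 0, -1, 0.07, 0, 0, 0, 0, 0, -1, 0.085, 0, 0, 0, 0, 0, -1, 0.1, 0, 0, 0, 0, 0, -1, 0.12, 0, 0, 0, 0, 0, -1])

```text
time: 18.6
position: [0.5533, 0.0802, 0.038]
tool_rot: [-2.358, -2.076, -0.0]
ft_force: [-0.3, -2.5, -1.0]
grip_width: 0.247
grip_force: 15.0
```

Force is only 2.5 N (sliding friction), so I'll continue.

Call:
jog_arm(moves=[0.03, 0, 0, 0, 0, 0, -1, 0.07, 0, 0, 0, 0, 0, -1, 0.11, 0, 0, 0, 0, 0, -1, 0.16, 0, 0, 0, 0, 0, -1, 0.21, 0, 0, 0, 0, 0, -1, 0.26, 0, 0, 0, 0, 0, -1, 0.31, 0, 0, 0, 0, 0, -1, 0.35, 0, 0, 0, 0, 0, -1])

```text
time: 19.6
position: [0.5667, 0.1853, 0.0381]
tool_rot: [-2.357, -2.076, -0.0]
ft_force: [-1.0, -3.1, 0.7]
grip_width: 0.245
grip_force: 15.0
```

Call:
jog_arm(moves=[0.01, 0, 0, 0, 0, 0, -1, 0.01, 0, 0, 0, 0, 0, -1, 0.01, 0, 0, 0, 0, 0, 0, 0.01, 0, 0, 0, 0, 0, 1, 0.01, 0, 0, 0, 0, 0, 1, 0.01, 0, 0, 0, 0, 0, 1, 0.01, 0, 0, 0, 0, 0, 1, 0.01, 0, 0, 0, 0, 0, 1])

```text
time: 20.6
position: [0.567, 0.1871, 0.0381]
tool_rot: [-2.358, -2.076, -0.0]
ft_force: [0.4, -1.0, 0.8]
grip_width: 0.842
grip_force: 0.0
```

Call:
jog_arm(moves=[0.01, 0, -0.05, 0, 0, 0, 1, 0.01, 0, -0.12, 0, 0, 0, 1, 0.01, 0, -0.2, 0, 0, 0, 1, 0.01, 0, -0.3, 0, 0, 0, 1, 0.01, 0, -0.4, 0, 0, 0, 1, 0.01, 0, -0.5, 0, 0, 0, 1, 0.01, 0, -0.6, 0, 0, 0, 1, 0.01, 0, -0.6, 0, 0, 0, 1])

```text
time: 21.6
position: [0.5692, 0.1905, 0.2219]
tool_rot: [2.357, 2.075, 0.01]
ft_force: [-0.5, -0.1, 0.6]
grip_width: 1.001
grip_force: 0.0
```

Run:
```python
from h import *
s=ctrl.get_state();print(s["time"],s["position"],s["ft_force"])
im=ctrl.get_image('scene')
cv2.imwrite("pics/c3.png",cv2.resize(im["pixels"][150:310,245:425],None,fx=3.5,fy=3.5,interpolation=2)[:,:,::-1])
w=ctrl.get_image('wrist');cv2.imwrite("pics/w4.png",w["pixels"][:,:,::-1])
```

```text
21.6 [0.56920214 0.19052942 0.22188422] [-0.51503831 -0.12322377  0.56547281]
```

View pics/c3.png

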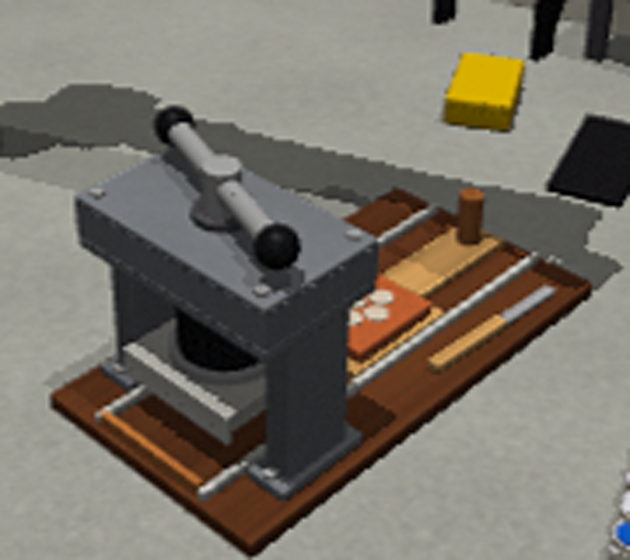

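View pics/w4.png

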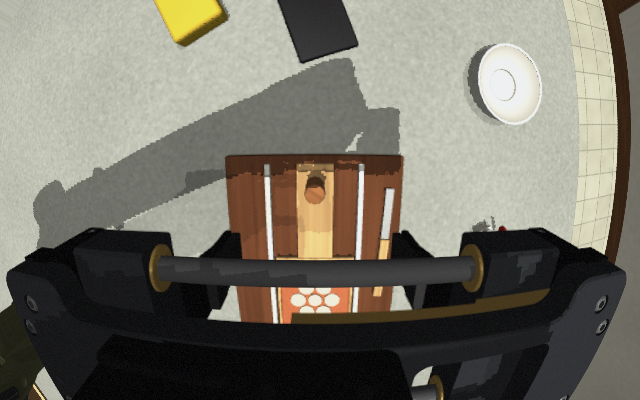

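The scene crop shows the plate up and the bar at its turned angle. The tile is clear of the press (drawn about 144 mm) and flat between the rails, with the knife, sponge and phone undisturbed. The wrist view shows the peg free at (315,190).

```bash
python3 -c "
from bench import ctrl
print(ctrl.close_job())"
```

```text
the job is handed in; nothing more can be done
None
```

I handed the job in at about 22 s: the screw gave clockwise, so I turned the bar about 1.9 rad (plate up about 16 mm by your figures), then drew the tray out about 144 mm, leaving it flat between its rails with the gripper clear and nothing seen disturbed; no verdict came back.

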